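# Snap the loose shakers back into the clip rail

## Robot

A 6-joint arm with a two-finger parallel gripper is mounted at the origin on a cart in front of the work surface, level with it; the furniture and walls round the work are solid. World frame = base frame: x ahead of the robot, y to its left, z up, the work surface at z = 0. Lengths are in m, angles in rad, forces in N, time in s.
With the tool pointing down it reaches from about 0.375 to 0.925 m from the base axis. Payload 5.7 kg.
Tool frame: the origin (TCP) lies midway between the tips of the shut fingers; the grasp point (between the pads) lies 19 mm behind it; z points along the fingers, y is the direction in which the jaws open and shut (so a half turn about z gives the same grasp; the last joint's range is limited). The gripper opens to 88 mm and grips with 3 to 60 N. Pads are 20 mm wide; open, the fingers measure 115 mm over their backs; the gripper's body (75 mm by 178 mm) begins 61 mm behind the grasp point.
Start: joints at [1.166, 0.359, 1.51, -0, 1.272, -0.115], TCP at [0.171, 0.575, 0.223] pointing down, gripper open.
Joint ranges: [-2.97, 2.97], [-1.01, 2.36], [0.21, 2.38], [-0.96, 4.11], [0.2, 2.71], [-2.98, 2.98]. Speed limits (rad/s): [2.39, 2.39, 3.14, 3.14, 3.14, 3.14].

## Interface

Orientations are given as a 3x3 rotation matrix whose columns are the frame's x, y, z axes.
In Python, from workcell import manip, readout, optics, job gives the robot as it stands. Calls block until the motion is done:
- manip.goto(position, orientation): joint-space move of the TCP to a pose.
- manip.movel(position, ori=None, v=0.15): straight line of the TCP; ori=None keeps the orientation; v is the mean speed in m/s.
- manip.movej(angles): joint-space move.
- manip.command_gripper(opening, effort=None): opening from 0.0 (shut) to 1.0 (fully open); effort is the grip in N (None keeps the last); returns when the fingers have stopped.
- manip.hold(seconds).
- manip.ik(position, orientation): joint angles nearest the present ones, or None.
- readout.get_state(): the state.
- optics.capture(name): name is "scene" or "top" or "wrist"; returns a dict with "image" (420x560x3 uint8, red, green, blue), "vertical_fov" (degrees; the focal length in pixels is half the picture's height over the tangent of half this angle, whatever the lens; pixels are square), "cx", "cy" (the principal point, pixels), "R" (3x3) and "t" (3): a world point X has camera coordinates R X + t. Camera axes: x right, y down, z forward; pixel columns grow to the right and rows downward; lengths in m; the calibration is good to about 2 mm. The wrist camera is an equidistant fisheye: a pixel r from the principal point sees the ray r / f radians off the axis. A picture is of the moment at which its call begins. There is no depth.
A pose or a line that the arm cannot do raises manip.IKError and nothing moves.
- job.sign_off(): hands the job in, once; it reports no verdict.
The state is a dict: "clock": time; "qpos": joint angles; "qvel": joint speeds; "joint_torque": joint torques, N m; "eef_pos": TCP position; "tcp_rot": TCP orientation; "ft_force": force on the tool from outside, world axes, zero at the start; "torque": the same for the moment, N m; "width": opening from 0.0 (shut) to 1.0 (fully open).
Only numpy, scipy, OpenCV 4.12 (cv2) and the standard library are available. Lean on these libraries where they do the work, as an engineer would, in place of code of your own. Each camera call takes 0.05 s, during which the arm holds its last target.

## Task

Put the two loose shakers, the salt and the brown spice, back into the two empty spring clips of the clip rail, either one in either clip: keeping the shaker upright and low, push it sideways into the clip's open front until it snaps fully home and stands on the counter, rather than dropping it in from above. Leave the shaker that is already clipped where it is, and do not disturb the other things on the counter.

Things in the scene. Friction and masses are not known exactly. Their poses are not given: they have to be found in the camera images.
- salt_shaker_center (a point): loose salt shaker, standing upright on the worktop: round clear body with white contents, 44 mm across at its widest (30 mm up), tapering to a grey domed cap 34 mm across between 62 and 79 mm up; 90 mm tall, about 0.15 kg. This point is on its axis, half-way up (45 mm above its underside); z is its axis.
- spice_shaker_center (a point): loose spice shaker with brown-grey contents, standing upright on the worktop, in no clip: 44 mm across at its widest (30 mm up), tapering to a grey domed cap 34 mm across between 62 and 79 mm up; 90 mm tall, about 0.15 kg. This point is on its axis, half-way up (45 mm above its underside); z is its axis.
- sugar_shaker_center (a point): third shaker, same shape and size and also with brown-grey contents, which already sits in one of the three clips (always clip_a) and must stay there. Point on its axis, half-way up.
- clip_rail: fixed low aluminium rail, 328 mm long, 52 mm high, with three spring clips (white-tipped steel jaws) at 100 mm pitch. Origin: on the worktop, mid-row, on the line through the three seat axes. y runs along the row, x from the clips' open fronts to the rail (away from the robot at yaw 0), z up. Its face is 33 mm behind the row line, its foot reaches 75 mm behind it.
- clip_a_seat (a point): seat of the clip that is already taken by the third shaker; it may be any of the three in the row. Same kind of point and axes as clip_b_seat.
- clip_b_seat (a point): seat of an empty clip: the centre of a fully home shaker lies here (45 mm above the worktop on which it stands). x points straight into the clip: a shaker enters its open front moving along +x. Slippery jaws, 36 to 52 mm above the worktop: 65 mm mouth 30 mm before the seat; white tips 13 mm before it, 34 mm apart, must spread for the shaker (some 2 to 8 N). Back stop 21.5 mm behind.
- clip_c_seat (a point): seat of the other empty clip; the same as clip_b_seat in every respect. clip_a, b and c may stand in any order along the rail. A shaker held 3 to 5 mm clear of the worktop goes in well and drops that much when let go; pushed while its foot drags hard on the worktop, it tips.
- syrup_jug: bystander: syrup pourer with black handle, 131 mm tall, behind the rail. Origin under it on the worktop.
- tumbler_b: bystander: clear tumbler, 81 mm diameter, 91 mm tall. Origin under it on the worktop.
- tea_box: bystander: green tea box, 46x59x100 mm. Origin under it on the worktop.
Not all that is in view belongs to the job. Leave any orange or pink look-alike of the part that bears spice_shaker_center alone.

How it is judged:
By the outcome, as a careful person would: the job done as asked, in the order asked, and still so for the second after the job is handed in, with the robot touching nothing.
It also fails if it takes over 54 s, if anything falls off the work surface, if the arm or the gripper's body presses on something with over 40 N, if the wrist force passes 120 N, or if a joint passes its speed limit or range.

## Working session

There is one attempt and no reset: what is moved stays moved. The work goes in short steps, each a Python script; the robot and the scene stay as the last script left them, time stands still between calls to the robot, and variables do not carry over. Pictures are saved under pics/ and viewed, and the job is handed in when it is done.

```bash
ls; mkdir -p pics; python3 - <<'E'
from workcell import manip, readout, optics, job
import cv2,pickle
d={}
for n in ["scene","top","wrist"]:
    c=optics.capture(n); d[n]=c
    cv2.imwrite(f"pics/{n}0.png",c["image"][:,:,::-1])
    print(n,c["vertical_fov"],c["cx"],c["cy"],c["R"],c["t"])
pickle.dump(d,open("cap0.pkl","wb"))
s=readout.get_state();print(s["clock"],s["eef_pos"],s["width"],s["tcp_rot"])
E
```

```text
pics
scene 54.279322137242374 285.10130122596416 212.14112079649146 [[ 0.76615381 -0.6426478  -0.00348667]
 [-0.44450067 -0.52599223 -0.72508712]
 [ 0.46414168  0.55707808 -0.68864832]] [-0.43247219  0.29407992  0.84302583]
top 44.026619312442335 285.428809374931 201.9836280457063 [[-0.00779298 -0.99993154  0.00872817]
 [-0.98674362  0.0062747  -0.16216555]
 [ 0.16209968 -0.00987622 -0.98672496]] [-0.01078648  0.57441291  1.39879426]
wrist 65.70646984690485 274.1189149383548 218.16871423467367 [[ 0.28516266  0.95847806 -0.00144013]
 [ 0.91287498 -0.27113645  0.30519551]
 [ 0.29213272 -0.08834503 -0.95228863]] [-0.59851186 -0.03802295  0.39205702]
0.15 [0.17126292 0.57448277 0.22199125] 1.0020653089868103 [[-9.58299745e-01  2.85764410e-01 -5.49078508e-04]
 [ 2.85764901e-01  9.58298820e-01 -1.33891082e-03]
 [ 1.43568227e-04 -1.43998526e-03 -9.99998953e-01]]
```

View pics/scene0.png

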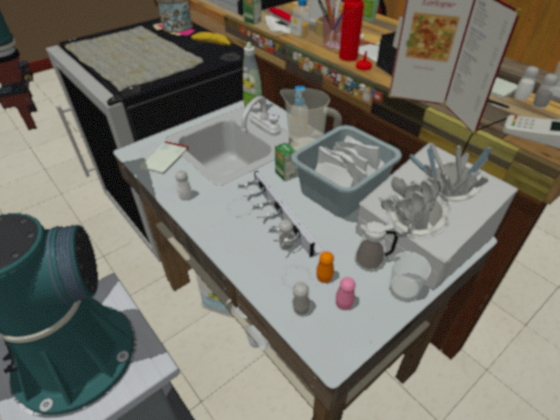

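View pics/top0.png

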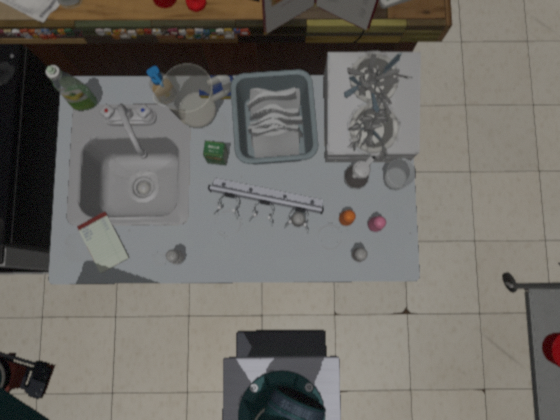

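View pics/wrist0.png

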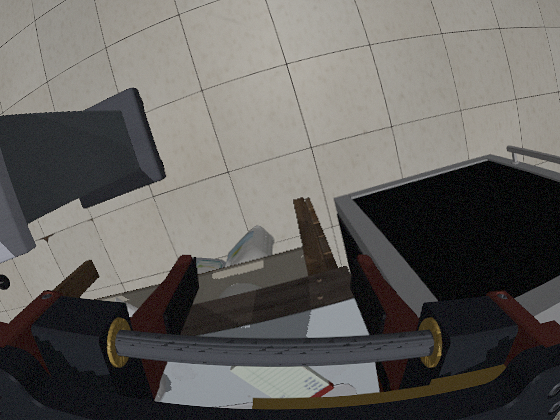

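The scene view shows a pale shaker at (183,185) (top 174,255), a grey one at (301,297) (top 360,254), a clipped one at (286,232), an orange one at (325,266) and a pink one at (345,293). I'll enlarge these to confirm which is which.

```bash
python3 - <<'E'
import cv2,pickle,numpy as np
d=pickle.load(open("cap0.pkl","rb"))
t=d["top"]["image"][:,:,::-1]; s=d["scene"]["image"][:,:,::-1]
a=cv2.resize(t[165:275,150:410],None,fx=3,fy=3,interpolation=cv2.INTER_CUBIC)
cv2.imwrite("pics/topcrop.png",a)
b=cv2.resize(s[160:320,160:370],None,fx=3.6,fy=3.6,interpolation=cv2.INTER_CUBIC)
cv2.imwrite("pics/scenecrop.png",b)
E
```

```text
(no output)
```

View pics/topcrop.png

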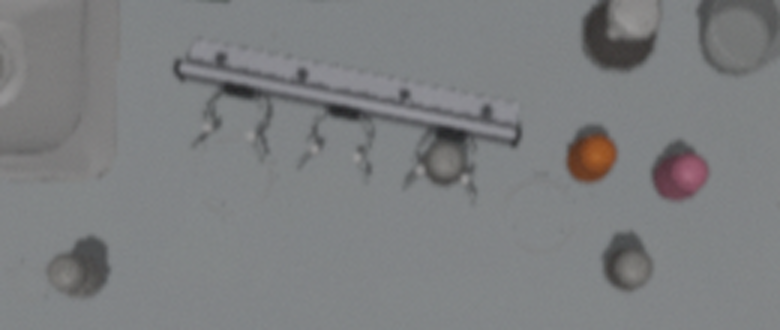

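View pics/scenecrop.png

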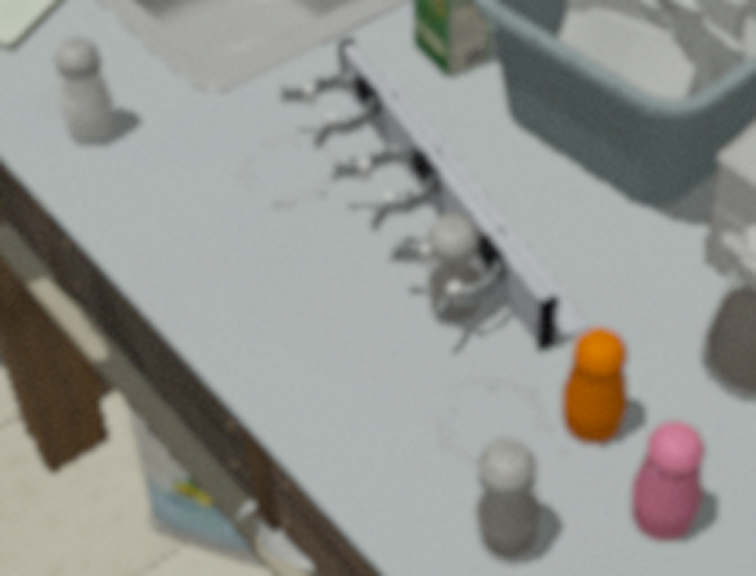

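Which is which: the salt, with white contents, is at top (173,255), left. The spice, with brown-grey contents and in no clip, is at top (360,254), right. The clipped grey shaker at (298,217) is the sugar in clip_a, the rightmost clip. The orange and pink look-alikes stay put. That leaves the left and middle clips empty. Next I'll measure.

```bash
cat > h.py <<'E'
import numpy as np,cv2
def ray(c,u,v,fish=False):
    f=c["image"].shape[0]/2/np.tan(np.radians(c["vertical_fov"])/2)
    x,y=(u-c["cx"])/f,(v-c["cy"])/f
    if fish:
        r=np.hypot(x,y); d=np.array([x/r*np.sin(r),y/r*np.sin(r),np.cos(r)]) if r>1e-9 else np.array([0,0,1.])
    else: d=np.array([x,y,1.]); d/=np.linalg.norm(d)
    R=np.array(c["R"]);t=np.array(c["t"]); return -R.T@t, R.T@d
def plane(c,u,v,z,fish=False):
    o,d=ray(c,u,v,fish); return o+d*(z-o[2])/d[2]
def tri(rs):
    A=sum(np.eye(3)-np.outer(d,d) for o,d in rs);b=sum((np.eye(3)-np.outer(d,d))@o for o,d in rs)
    p=np.linalg.solve(A,b); return p,[np.linalg.norm(np.cross(p-o,d)) for o,d in rs]
def proj(c,X,fish=False):
    f=c["image"].shape[0]/2/np.tan(np.radians(c["vertical_fov"])/2)
    p=np.array(c["R"])@np.array(X)+np.array(c["t"])
    if fish:
        th=np.arctan2(np.hypot(p[0],p[1]),p[2]);q=p[:2]/np.hypot(p[0],p[1])*th
    else:q=p[:2]/p[2]
    return q*f+[c["cx"],c["cy"]]
E
python3 - <<'E'
from h import *
import pickle
np.set_printoptions(precision=4,suppress=True)
d=pickle.load(open("cap0.pkl","rb"));T=d["top"];S=d["scene"]
tc=lambda x,y:((x+.5)/3-.5+150,(y+.5)/3-.5+165)
sc=lambda x,y:((x+.5)/3.6-.5+160,(y+.5)/3.6-.5+160)
for n,a,b in [("salt",(67,272),(78,58)),("spice",(631,266),(507,466)),("sugar",(446,160),(454,238))]:
    p,e=tri([ray(T,*tc(*a)),ray(S,*sc(*b))]);print(n,p,e,plane(T,*tc(*a),.075),plane(S,*sc(*b),.075))
for n,a,b in [("railL",(180,68),(350,50)),("railR",(517,136),(549,298))]:
    p,e=tri([ray(T,*tc(*a)),ray(S,*sc(*b))]);print(n,p,e,plane(T,*tc(*a),.052))
for a in [(210,127),(251,134),(316,148),(360,156),(420,172),(467,180)]: print("tip",plane(T,*tc(*a),.044))
# tub near rim corners top / scene
for n,a,b in [("tubL",(238,162),(294,168)),("tubR",(313,158),(347,209))]:
    p,e=tri([ray(T,*a),ray(S,*b)]);print(n,p,e)
p,e=tri([ray(T,358,170),ray(S,374,232)]);print('jug',p,e)
E
```

```text
salt [0.4271 0.2904 0.0741] [np.float64(0.00024744854066756155), np.float64(0.0002474485406675918)] [0.4268 0.2903 0.075 ] [0.4269 0.2893 0.075 ]
spice [ 0.4284 -0.2142  0.0724] [np.float64(0.00037749474842940897), np.float64(0.0003774947484293959)] [ 0.4285 -0.214   0.075 ] [ 0.4267 -0.2154  0.075 ]
sugar [ 0.5256 -0.0493  0.0729] [np.float64(7.521682095361388e-05), np.float64(7.521682095356426e-05)] [ 0.5254 -0.0493  0.075 ] [ 0.5242 -0.0509  0.075 ]
railL [0.6193 0.1968 0.0405] [np.float64(0.0010496819280264814), np.float64(0.001049681928026546)] [0.6161 0.1957 0.052 ]
railR [ 0.5516 -0.1167  0.0499] [np.float64(0.0010820283037234549), np.float64(0.001082028303723686)] [ 0.5504 -0.1159  0.052 ]
tip [0.5618 0.1682 0.044 ]
tip [0.555  0.1301 0.044 ]
tip [0.5415 0.0699 0.044 ]
tip [0.5338 0.0292 0.044 ]
tip [ 0.5185 -0.0262  0.044 ]
tip [ 0.5108 -0.0695  0.044 ]
tubL [0.6863 0.1128 0.076 ] [np.float64(0.004888892643968887), np.float64(0.004888892643968808)]
tubR [ 0.6977 -0.0934  0.0569] [np.float64(0.0006120990503299136), np.float64(0.0006120990503301203)]
jug [ 0.6552 -0.2141  0.0943] [np.float64(0.002178022217201208), np.float64(0.002178022217201192)]
```

The measurements agree. The rail-face midpoint minus 33 mm gives (0.5507, 0.0468), and the mean of the jaw tips gives (0.5504, 0.0469), with a yaw of about -11.9°. The shakers' cap heights (72–74 mm) are also plausible. I'll go above the salt with the jaws along clip x, and look with the wrist camera.

```bash
cat >> h.py <<'E'
TH=np.radians(-11.9)
def ori(sg=1):
    y=sg*np.array([np.cos(TH),np.sin(TH),0]);z=np.array([0,0,-1.]);return np.column_stack([np.cross(y,z),y,z])
CX=np.array([np.cos(TH),np.sin(TH),0]);CY=np.array([-np.sin(TH),np.cos(TH),0])
E
python3 - <<'E'
from h import *
from workcell import manip, readout, optics, job
import pickle
np.set_printoptions(precision=3,suppress=True)
for sg in(1,-1):
  for p in [(.427,.29,.2),(.427,.29,.053),(.5711,.1464,.058),(.428,-.214,.053),(.5504,.0469,.058)]:
    print(sg,p,manip.ik(p,ori(sg)))
E
```

```text
1 (0.427, 0.29, 0.2) [ 0.463  0.262  1.718 -0.     1.162  0.67 ]
1 (0.427, 0.29, 0.053) [ 0.463  0.463  1.863 -0.     0.815  0.67 ]
1 (0.5711, 0.1464, 0.058) [ 0.134  0.533  1.694 -0.     0.914  0.342]
1 (0.428, -0.214, 0.053) [-0.608  0.424  1.946 -0.     0.772 -0.4  ]
1 (0.5504, 0.0469, 0.058) [-0.04   0.493  1.779 -0.     0.869  0.168]
-1 (0.427, 0.29, 0.2) [ 0.463  0.262  1.718 -0.     1.162 -2.471]
-1 (0.427, 0.29, 0.053) [ 0.463  0.463  1.863 -0.     0.815 -2.471]
-1 (0.5711, 0.1464, 0.058) [ 0.134  0.533  1.694 -0.     0.914 -2.8  ]
-1 (0.428, -0.214, 0.053) [-0.608  0.424  1.946 -0.     0.772  2.741]
-1 (0.5504, 0.0469, 0.058) [-0.04   0.493  1.779 -0.     0.869 -2.974]
```

```bash
python3 - <<'E'
from h import *
from workcell import manip, readout, optics, job
import pickle
np.set_printoptions(precision=4,suppress=True)
manip.goto([.427,.29,.2],ori()); manip.command_gripper(.75,20)
c=optics.capture("wrist"); pickle.dump(c,open("cap1.pkl","wb"))
cv2.imwrite("pics/wrist1.png",c["image"][:,:,::-1])
s=readout.get_state();print(s["clock"],s["eef_pos"],s["ft_force"])
for X in [(.427,.29,.09),(.5711,.1464,.045),(.5504,.0469,.045)]: print(proj(c,X,True))
E
```

```text
2.175 [0.427  0.2901 0.2   ] [-0.2759  0.171  -0.1673]
[273.4543 214.5127]
[414.665  291.5606]
[399.4327 354.852 ]
```

View pics/wrist1.png

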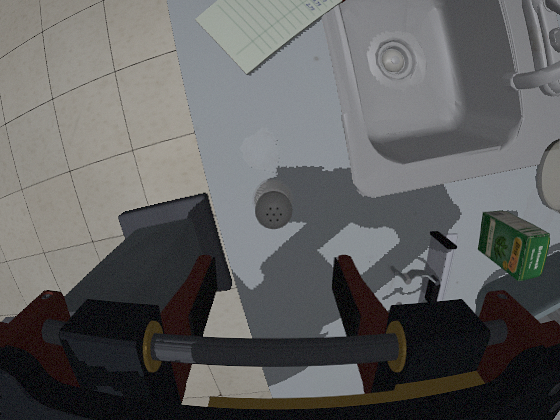

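The wrist view shows the salt cap (with holes) at about (273,209), against (273,214) predicted. I'll measure it precisely.

```bash
python3 - <<'E'
from h import *
import pickle
np.set_printoptions(precision=4,suppress=True)
c=pickle.load(open("cap1.pkl","rb"))
im=c["image"]; 
cv2.imwrite("pics/w1c.png",cv2.resize(im[170:250,225:325,::-1],None,fx=7,fy=7,interpolation=cv2.INTER_CUBIC))
print(-np.array(c["R"]).T@np.array(c["t"]), np.array(c["R"])[2])
for v in (209,210,211): print(plane(c,273,v,.088,True),plane(c,273,v,.08,True))
E
```

```text
[0.4447 0.3719 0.3622] [-0.0623 -0.2984 -0.9524]
[0.4275 0.2944 0.088 ] [0.427  0.2922 0.08  ]
[0.4273 0.2935 0.088 ] [0.4268 0.2913 0.08  ]
[0.4271 0.2926 0.088 ] [0.4266 0.2903 0.08  ]
```

View pics/w1c.png

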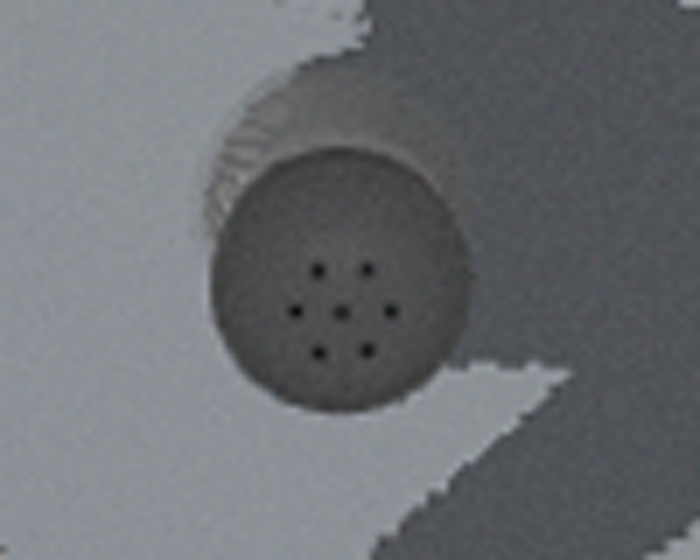

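The centre hole is at (273.4,214.2), which matches the prediction to 0.3 px, so the salt is at (0.427, 0.290). Grasping by the cap.

```bash
python3 - <<'E'
from h import *
from workcell import manip, readout, optics, job
import pickle
np.set_printoptions(precision=4,suppress=True)
manip.movel([.427,.29,.053],v=.12)
manip.command_gripper(0,40)
s=readout.get_state();print(s["clock"],s["eef_pos"],s["width"]*88,s["ft_force"])
manip.movel([.427,.29,.065],v=.06)
pre=np.array([.5711,.1464,.065])-CX*.085
manip.movel(pre,v=.12)
s=readout.get_state();print(s["clock"],s["eef_pos"],s["width"]*88,s["ft_force"])
c=optics.capture("wrist"); pickle.dump(c,open("cap2.pkl","wb"))
cv2.imwrite("pics/wrist2.png",c["image"][:,:,::-1])
c=optics.capture("scene"); 
cv2.imwrite("pics/scene2.png",cv2.resize(c["image"][130:300,170:380,::-1],None,fx=3.5,fy=3.5,interpolation=cv2.INTER_CUBIC))
E
```

```text
4.1667 [0.427  0.2901 0.0531] 34.005145456017594 [-0.3108 -0.0066  2.1586]
5.8333 [0.4875 0.1644 0.0649] 33.97720107582522 [ 0.2054 -0.3705 -1.1774]
```

View pics/wrist2.png

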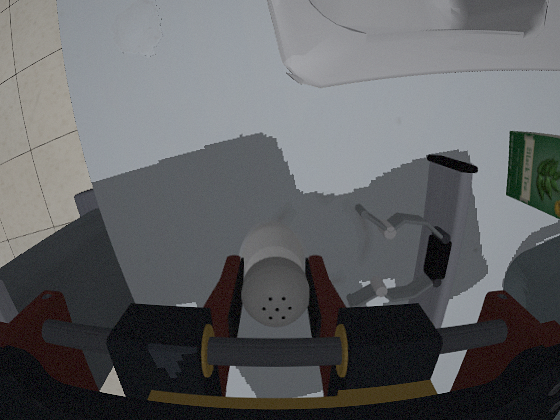

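View pics/scene2.png

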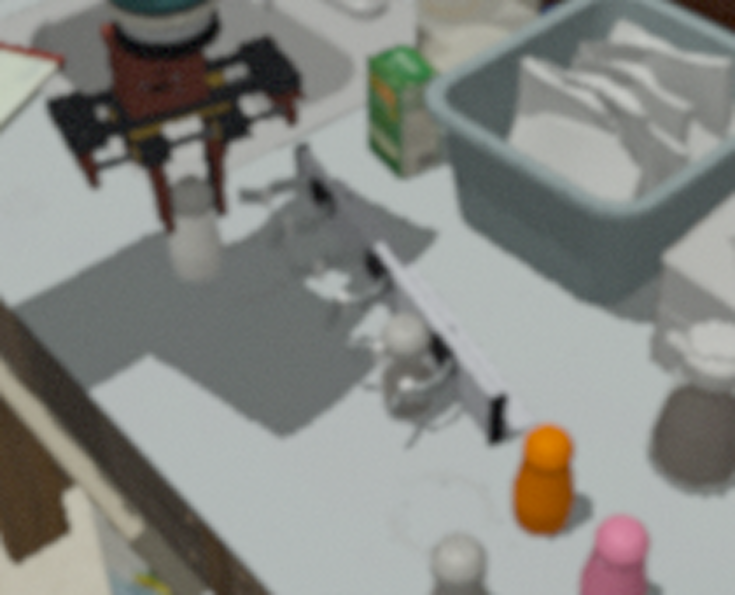

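The shaker is held at 34.0 mm, which is the cap diameter. In the wrist view the left clip's white tips are at about (390,233) and (381,292), so I'll check the seat against them.

```bash
python3 - <<'E'
from h import *
import pickle
np.set_printoptions(precision=4,suppress=True)
c=pickle.load(open("cap2.pkl","rb"))
cv2.imwrite("pics/w2c.png",cv2.resize(c["image"][140:330,330:500,::-1],None,fx=3.1,fy=3.1,interpolation=cv2.INTER_CUBIC))
for z in (.044,.052):
    a=plane(c,390.5,232,z,True);b=plane(c,381,291,z,True);m=(a+b)/2
    print(a,b,np.linalg.norm(a-b),m+CX*.013, np.degrees(np.arctan2((a-b)[0],(a-b)[1])))
print([proj(c,np.array([.5711,.1464,.05])+CX*-.013+CY*k,True) for k in(.019,-.019)])
E
```

```text
[0.5629 0.1649 0.044 ] [0.5534 0.1234 0.044 ] 0.042571705540024374 [0.5708 0.1414 0.044 ] 12.878437187896658
[0.5603 0.1684 0.052 ] [0.5513 0.1287 0.052 ] 0.04071196075974467 [0.5685 0.1459 0.052 ] 12.878437187896553
[array([392.4969, 231.3209]), array([384.5925, 286.1091])]
```

View pics/w2c.png

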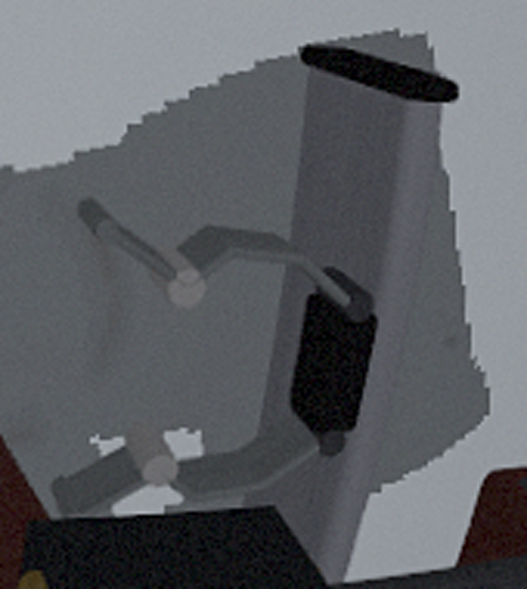

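The tip spacing is 40.7 mm, i.e. a 34 mm gap plus the tip thickness, as expected. The wrist-view seat (0.5686, 0.1452) and top-view seat (0.5711, 0.1464) agree to 2.5 mm, so I'll use a blend and push in with force feedback.

```bash
cat >> h.py <<'E'
def insert(manip,readout,seat,z=.057,flim=14):
    seat=np.array([seat[0],seat[1],z])
    p=seat-CX*.085; manip.movel(p,v=.06)
    manip.movel(seat-CX*.034,v=.1)
    f0=np.array(readout.get_state()["ft_force"])
    log=[]
    for k in list(np.arange(-.028,-.0079,.004))+list(np.arange(-.006,.0051,.0015)):
        manip.movel(seat+CX*k,v=.05)
        s=readout.get_state(); f=np.array(s["ft_force"])-f0
        log.append((round(k*1e3,1),round(float(f@CX),1),round(float(f@CY),1),round(float(f[2]),1),round(float((np.array(s["eef_pos"])-seat)@CX*1e3),1)))
        if k>-.006 and f@CX<-flim: break
    for l in log: print(l)
    print(s["clock"],s["width"]*88)
E
python3 - <<'E'
from h import *
from workcell import manip, readout, optics, job
insert(manip,readout,(.570,.1458))
c=optics.capture("wrist"); cv2.imwrite("pics/wrist3.png",c["image"][:,:,::-1])
c=optics.capture("scene"); 
cv2.imwrite("pics/scene3.png",cv2.resize(c["image"][130:300,170:380,::-1],None,fx=3.5,fy=3.5,interpolation=cv2.INTER_CUBIC))
E
```

```text
(np.float64(-28.0), 0.6, -0.1, 0.3, -28.0)
(np.float64(-24.0), -0.3, 0.7, -0.7, -23.9)
(np.float64(-20.0), 0.6, 2.2, 0.6, -19.2)
(np.float64(-16.0), 1.2, 1.5, 0.7, -15.0)
(np.float64(-12.0), 1.4, 0.9, 0.2, -11.5)
(np.float64(-8.0), 3.1, 0.9, 0.2, -6.7)
(np.float64(-6.0), 3.3, 1.0, 0.1, -5.1)
(np.float64(-4.5), 3.1, 1.2, -0.2, -4.0)
(np.float64(-3.0), 3.3, 1.6, -0.5, -2.9)
(np.float64(-1.5), 1.6, 1.0, -0.2, -1.5)
(np.float64(-0.0), 1.4, 1.0, 0.5, -0.1)
(np.float64(1.5), -2.0, 0.3, 1.1, 0.3)
(np.float64(3.0), -3.4, 1.5, 2.0, 0.6)
(np.float64(4.5), -6.5, 1.7, 3.0, 0.7)
10.3917 34.067848973780066
```

View pics/wrist3.png

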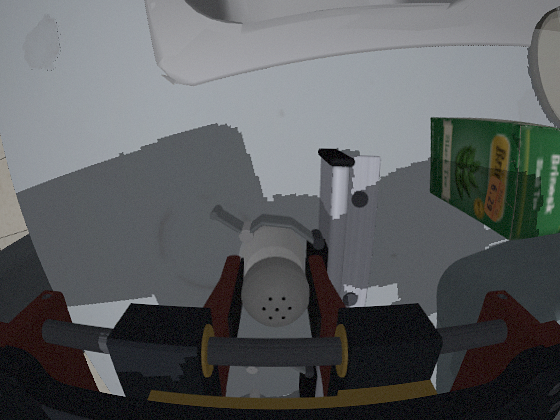

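View pics/scene3.png

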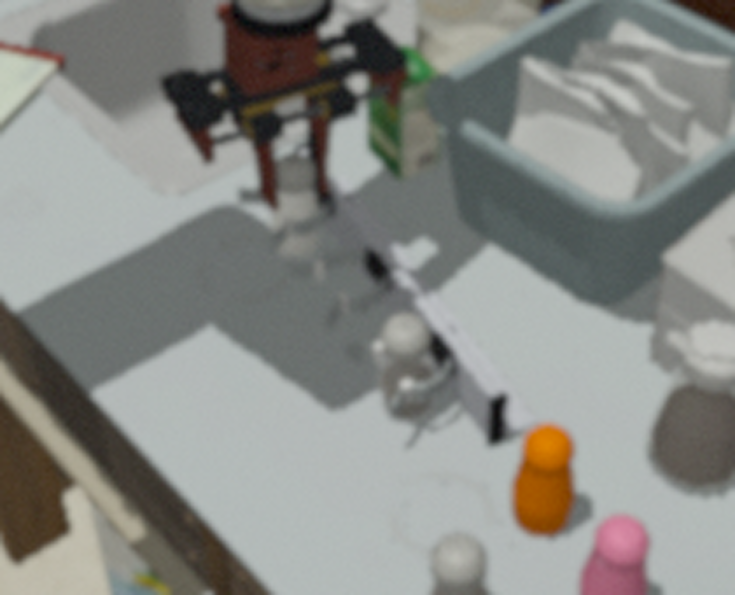

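It has snapped in: the clip pulled the shaker in with about 3 N, then the back stop resisted at +0.5 mm. Now I'll release, retreat straight up, and go above the spice.

```bash
python3 - <<'E'
from h import *
from workcell import manip, readout, optics, job
import pickle
np.set_printoptions(precision=4,suppress=True)
S=np.array([.570,.1458,.057])
manip.movel(S+CX*.0005,v=.05)
manip.command_gripper(.62,40)
manip.movel(S+CX*.0005+[0,0,.143],v=.25)
c=optics.capture("wrist"); cv2.imwrite("pics/wrist4.png",c["image"][:,:,::-1]);pickle.dump(c,open("cap4.pkl","wb"))
manip.goto([.4285,-.2145,.2],ori())
c=optics.capture("wrist"); cv2.imwrite("pics/wrist5.png",c["image"][:,:,::-1]);pickle.dump(c,open("cap5.pkl","wb"))
print(proj(c,(.4285,-.2145,.09),True))
c=optics.capture("scene"); 
cv2.imwrite("pics/scene5.png",cv2.resize(c["image"][130:300,170:380,::-1],None,fx=3.5,fy=3.5,interpolation=cv2.INTER_CUBIC))
s=readout.get_state();print(s["clock"],s["eef_pos"])
E
```

```text
[272.9673 215.1917]
13.5917 [ 0.4292 -0.2138  0.1999]
```

View pics/wrist4.png

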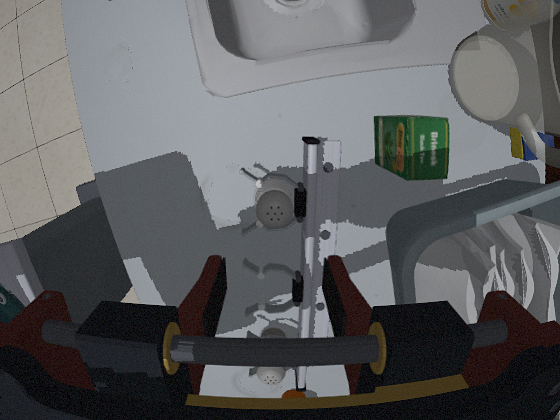

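View pics/wrist5.png

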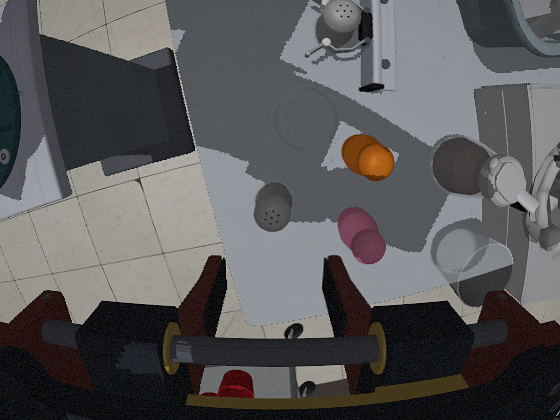

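View pics/scene5.png

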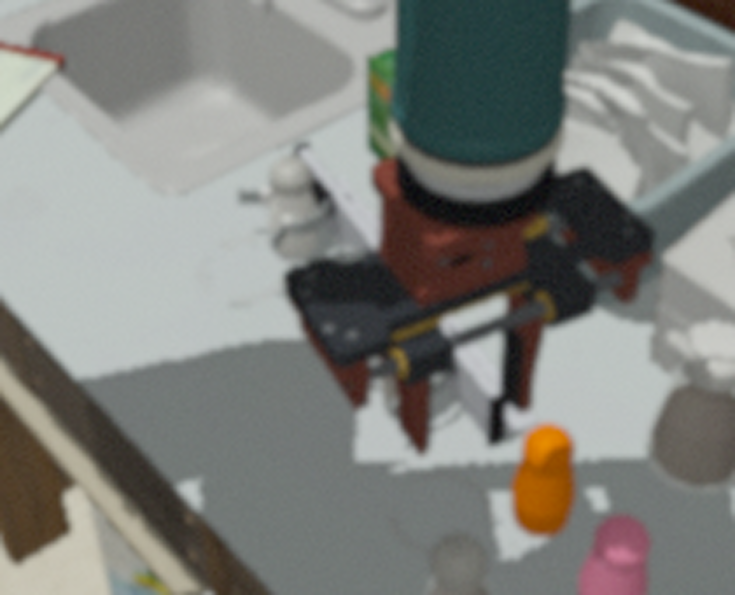

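In wrist5 the spice's centre hole is at about (272,214), against (273,215) predicted. In wrist4 the salt stands in the left clip at (274,213). I'll check the salt's seated point and the middle clip tips using an enlarged view.

```bash
python3 - <<'E'
from h import *
import pickle
np.set_printoptions(precision=4,suppress=True)
c=pickle.load(open("cap4.pkl","rb")); e=pickle.load(open("cap5.pkl","rb"))
a=cv2.resize(c["image"][150:330,220:330,::-1],None,fx=3.3,fy=3.3,interpolation=cv2.INTER_CUBIC)
b=cv2.resize(e["image"][165:255,225:325,::-1],None,fx=3.6,fy=3.6,interpolation=cv2.INTER_CUBIC)
o=np.zeros((594,730,3),np.uint8);o[:a.shape[0],:a.shape[1]]=a;o[:b.shape[0],365:365+b.shape[1]]=b
cv2.imwrite("pics/c45.png",o)
print("salt",plane(c,274.5,213.5,.086,True)); print("spice",plane(e,272,214,.09,True))
E
```

```text
salt [0.5705 0.1452 0.086 ]
spice [ 0.4279 -0.2133  0.09  ]
```

View pics/c45.png

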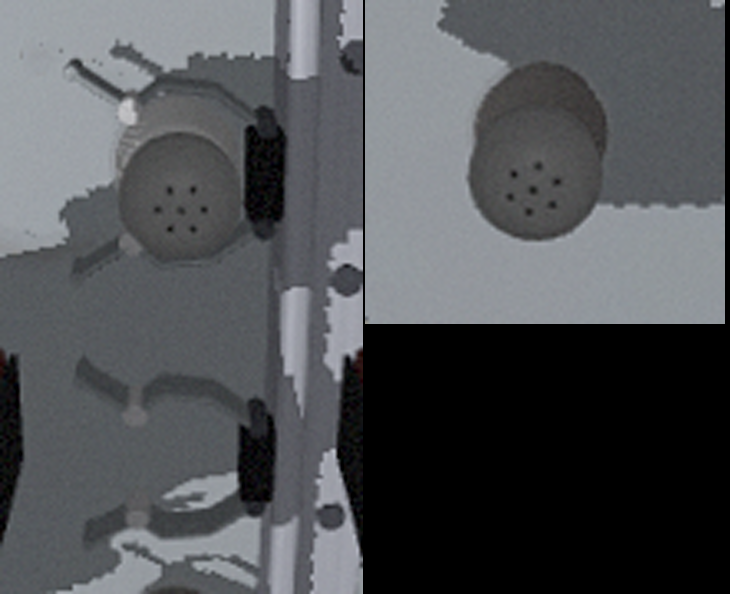

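```bash
python3 - <<'E'
from h import *
from workcell import manip, readout, optics, job
import pickle
np.set_printoptions(precision=4,suppress=True)
c=pickle.load(open("cap4.pkl","rb"))
print("salt",plane(c,274.8,213.9,.09,True), "expected if standing")
a=plane(c,260.9,274.8,.052,True);b=plane(c,261.5,306,.052,True);seat=(a+b)/2+CX*.013
print(a,b,np.linalg.norm(a-b),"seat mid",seat, "from salt", np.array([.5705,.1455])-CY[:2]*.1)
e=pickle.load(open("cap5.pkl","rb")); print("spice",plane(e,225+(533-365)/3.6,165+190/3.6,.09,True))
E
```

```text
salt [0.5709 0.146  0.09  ] expected if standing
[0.5401 0.071  0.052 ] [0.5318 0.0319 0.052 ] 0.040051701843670566 seat mid [0.5487 0.0488 0.052 ] from salt [0.5499 0.0476]
spice [ 0.4269 -0.2166  0.09  ]
```

The salt is at (0.5709, 0.1460) and consistent with home. The middle seat is at about (0.5500, 0.0476) and the spice at (0.4275, -0.2157). Next I'll pick up the spice and insert it in the middle clip.

```bash
python3 - <<'E'
from h import *
from workcell import manip, readout, optics, job
import pickle
np.set_printoptions(precision=4,suppress=True)
P=np.array([.4275,-.2157,.053])
manip.movel(P+[0,0,.06],v=.15);manip.movel(P,v=.1)
manip.command_gripper(0,40)
s=readout.get_state();print(s["clock"],s["eef_pos"],s["width"]*88,s["ft_force"])
manip.movel(P+[0,0,.012],v=.06)
pre=np.array([.55,.0476,.065])-CX*.095
manip.movel(pre,v=.15)
c=optics.capture("wrist"); pickle.dump(c,open("cap6.pkl","wb"))
cv2.imwrite("pics/wrist6.png",c["image"][:,:,::-1])
s=readout.get_state();print(s["clock"],s["eef_pos"],s["width"]*88)
E
```

```text
15.55 [ 0.4277 -0.2159  0.0534] 33.560776381834685 [-1.3811 -0.2819  5.1803]
18.0 [0.4571 0.0667 0.065 ] 33.44614274717574
```

View pics/wrist6.png

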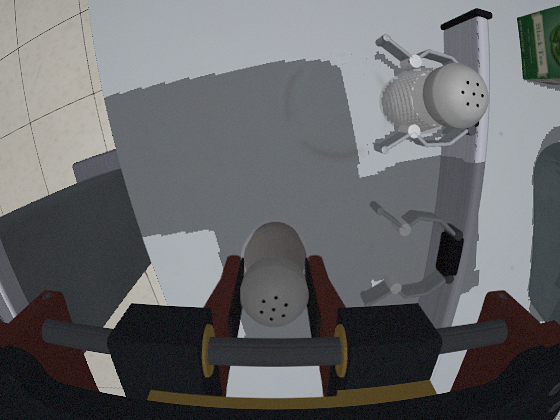

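```bash
python3 - <<'E'
from h import *
import pickle
np.set_printoptions(precision=4,suppress=True)
o=[]
for n in ("cap2","cap6"):
    c=pickle.load(open(n+".pkl","rb")); o.append(cv2.resize(c["image"][215:335,225:330,::-1],None,fx=3.6,fy=3.6,interpolation=cv2.INTER_CUBIC))
cv2.imwrite("pics/c26.png",np.hstack(o))
a=plane(c,405,230,.052,True);b=plane(c,394.5,288,.052,True);print(a,b,np.linalg.norm(a-b),(a+b)/2+CX*.013)
E
```

```text
[0.5394 0.0699 0.052 ] [0.5301 0.0308 0.052 ] 0.04018539142832187 [0.5475 0.0476 0.052 ]
```

View pics/c26.png

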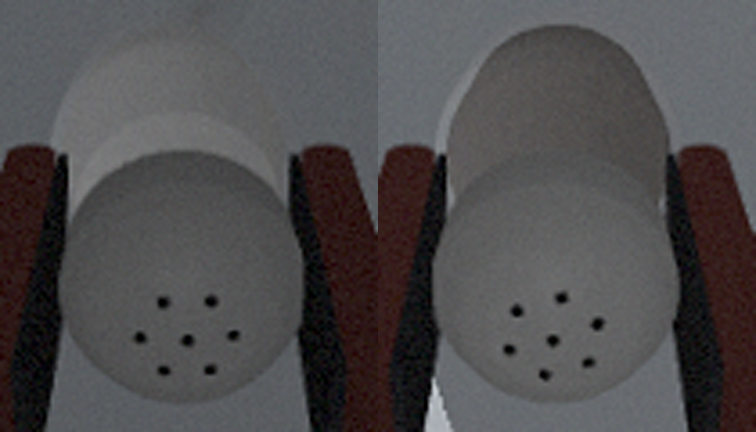

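Relative to the camera plane (column 274) the spice hangs upright (cap 274.7, body 274.4), and the clip tips give the same lateral position, 0.0476. Inserting.

```bash
python3 - <<'E'
from h import *
from workcell import manip, readout, optics, job
insert(manip,readout,(.5495,.0476))
c=optics.capture("wrist"); cv2.imwrite("pics/wrist7.png",c["image"][:,:,::-1])
E
```

```text
(np.float64(-28.0), 0.2, 0.7, 1.1, -28.1)
(np.float64(-24.0), 0.4, 1.3, 0.5, -23.7)
(np.float64(-20.0), 0.5, 1.4, -0.3, -19.4)
(np.float64(-16.0), 1.8, 1.8, 0.6, -15.0)
(np.float64(-12.0), 1.2, 1.0, 0.8, -10.8)
(np.float64(-8.0), 1.5, 0.6, 1.3, -7.3)
(np.float64(-6.0), 2.0, 1.9, 0.9, -5.5)
(np.float64(-4.5), 2.6, 2.3, 1.6, -4.1)
(np.float64(-3.0), 2.8, 2.4, 0.8, -2.9)
(np.float64(-1.5), 1.7, 1.7, 0.8, -1.6)
(np.float64(-0.0), -1.9, 1.1, 2.6, -1.2)
(np.float64(1.5), -4.3, 1.2, 3.1, -0.9)
(np.float64(3.0), -6.6, 1.2, 3.6, -0.7)
(np.float64(4.5), -8.7, 2.0, 2.8, -0.5)
22.5333 33.82447964093395
```

View pics/wrist7.png

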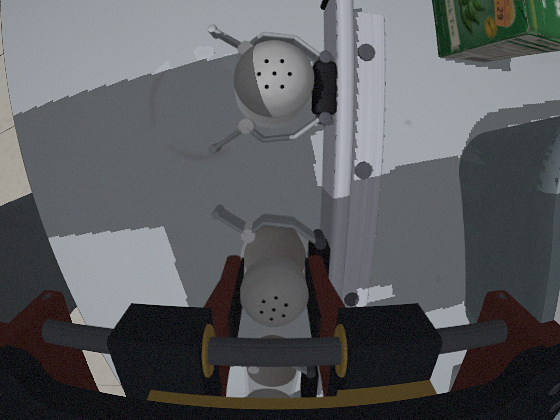

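It's the same snap signature, with the stop at about -0.8 mm. I'll release, retreat and check all three shakers.

```bash
python3 - <<'E'
from h import *
from workcell import manip, readout, optics, job
import pickle
np.set_printoptions(precision=4,suppress=True)
S=np.array([.5495,.0476,.057])
manip.movel(S-CX*.001,v=.05)
manip.command_gripper(.62,40)
manip.movel(S-CX*.001+[0,0,.143],v=.2)
c=optics.capture("wrist"); cv2.imwrite("pics/wrist8.png",c["image"][:,:,::-1]);pickle.dump(c,open("cap8.pkl","wb"))
manip.goto([.40,.15,.3],ori())
d={n:optics.capture(n) for n in("scene","top")};pickle.dump(d,open("cap9.pkl","wb"))
cv2.imwrite("pics/scene9.png",d["scene"]["image"][:,:,::-1]);cv2.imwrite("pics/top9.png",d["top"]["image"][:,:,::-1])
cv2.imwrite("pics/scene9c.png",cv2.resize(d["scene"]["image"][160:300,200:380,::-1],None,fx=4,fy=4,interpolation=cv2.INTER_CUBIC))
s=readout.get_state();print(s["clock"],s["eef_pos"],s["ft_force"])
E
```

```text
25.2333 [0.4008 0.1494 0.299 ] [ 0.6647 -0.4473 -0.3417]
```

View pics/wrist8.png

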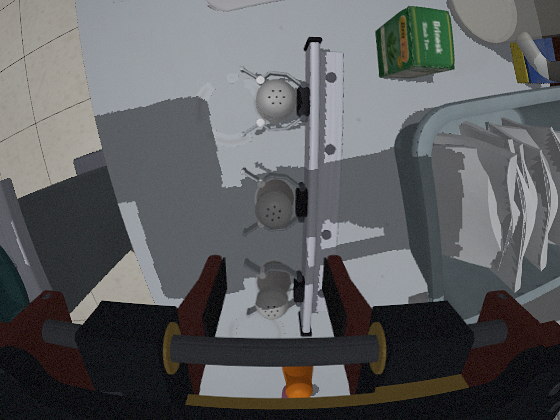

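View pics/scene9.png

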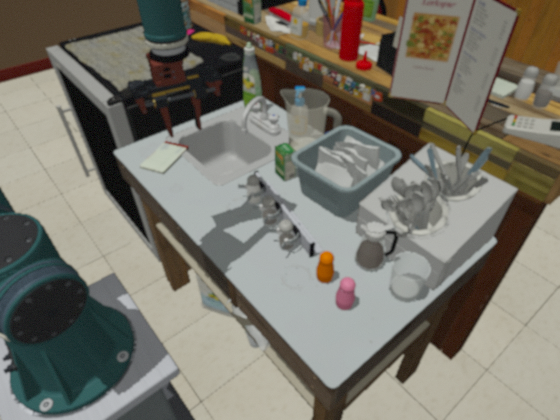

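View pics/top9.png

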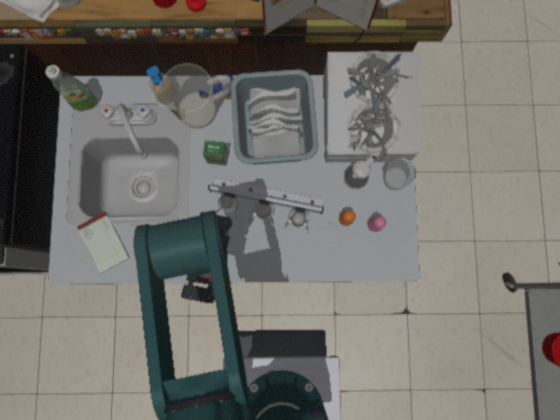

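Top view: caps at (227,203), (263,210) and (298,217) are in line in the three clips, and the bystanders haven't moved. Now I'll check seating height and tilt against the sugar as reference.

```bash
python3 - <<'E'
from h import *
import pickle
d=pickle.load(open("cap9.pkl","rb"));c=pickle.load(open("cap8.pkl","rb"))
a=cv2.resize(d["scene"]["image"][165:260,235:320,::-1],None,fx=5,fy=5,interpolation=cv2.INTER_CUBIC)
b=cv2.resize(c["image"][60:330,230:320,::-1],None,fx=2.2,fy=2.2,interpolation=cv2.INTER_CUBIC)
o=np.zeros((600,640,3),np.uint8);o[:475,:425]=a;o[:b.shape[0],430:430+b.shape[1]]=b
cv2.imwrite("pics/c9.png",o)
t=cv2.resize(d["top"]["image"][180:235,195:335,::-1],None,fx=5.5,fy=5.5,interpolation=cv2.INTER_CUBIC)
t=cv2.convertScaleAbs(t,alpha=1.6)
cv2.imwrite("pics/t9.png",t)
E
```

```text
(no output)
```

View pics/c9.png

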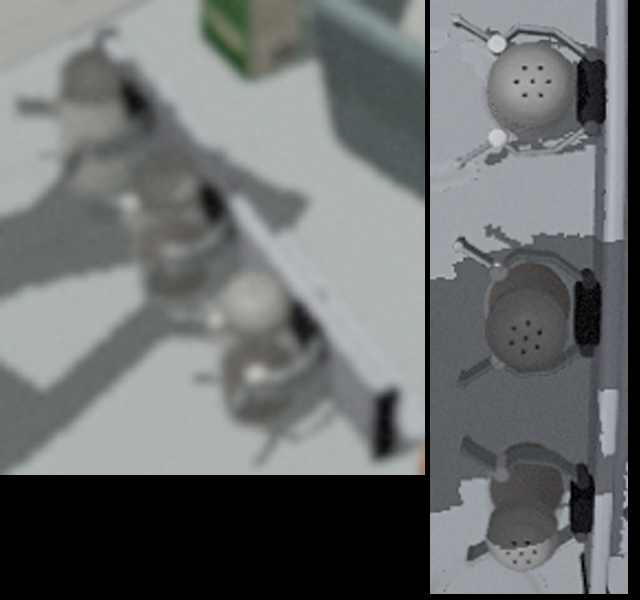

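View pics/t9.png

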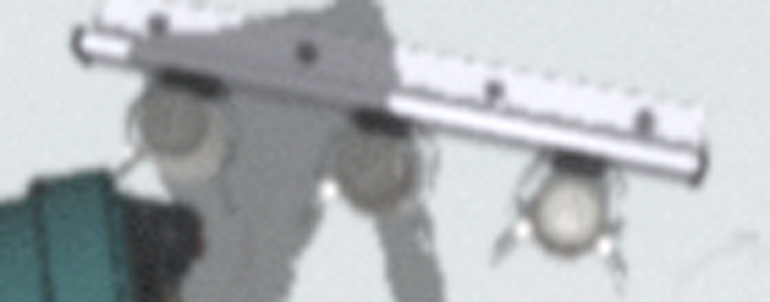

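In the top crop the salt's body looks shifted relative to its cap, more than for the sugar, so it may be leaning. I'll look at each shaker along the row from the same relative wrist pose, with the sugar as reference.

```bash
python3 - <<'E'
from h import *
from workcell import manip, readout, optics, job
import pickle
o=[];D={}
B=np.array([.5705,.1455,.22])
for i,n in enumerate(["salt","spice","sugar"]):
    P=B-CY*.1*i+CY*.06
    if i==0: manip.goto(P,ori())
    else: manip.movel(P,v=.2)
    manip.hold(.15)
    c=optics.capture("wrist"); s=readout.get_state(); D[n]=(c,s["eef_pos"])
    o.append(cv2.resize(c["image"][190:330,225:325,::-1],None,fx=2.6,fy=4*.65,interpolation=cv2.INTER_CUBIC))
pickle.dump(D,open("cap10.pkl","wb"));cv2.imwrite("pics/c10.png",np.hstack(o));print(s["clock"])
E
```

```text
27.975
```

View pics/c10.png

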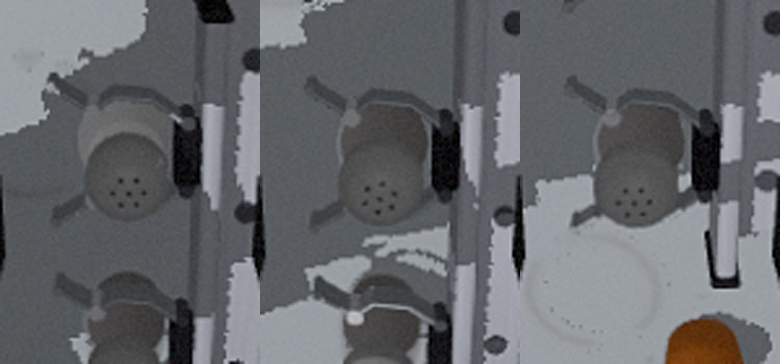

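```bash
python3 - <<'E'
from h import *
import pickle
D=pickle.load(open("cap10.pkl","rb"));c8=pickle.load(open("cap8.pkl","rb"))
def hole(c,X):
    # centroid of holes near predicted: dark spots via blackhat
    u,v=proj(c,X,True); g=cv2.cvtColor(c["image"],cv2.COLOR_RGB2GRAY)
    return u,v,g
np.set_printoptions(precision=4,suppress=True)
X={"salt":(.5705,.1455,.09),"spice":(.5499,.0476,.09),"sugar":(.527,-.0503,.09)}
views={"salt":[D["salt"][0],c8],"spice":[D["spice"][0],D["salt"][0],c8],"sugar":[D["sugar"][0],D["spice"][0],c8]}
for n in X:
    row=[]
    for c in views[n]:
        u,v=proj(c,X[n],True);u0,v0=int(u)-22,int(v)-22
        if v0+44>420: 
            continue
        row.append(cv2.resize(c["image"][v0:v0+44,u0:u0+44,::-1],(260,260),interpolation=cv2.INTER_CUBIC)); print(n,u0,v0)
    o=np.hstack(row); o=cv2.convertScaleAbs(o,alpha=1.5);cv2.imwrite(f"pics/h_{n}.png",o)
E
python3 -c "
import cv2,numpy as np
o=np.zeros((600,600,3),np.uint8)
L=[cv2.imread(f'pics/h_{n}.png') for n in('salt','spice','sugar')]
w=max(l.shape[1] for l in L)
o=np.vstack([np.pad(l,((0,0),(0,w-l.shape[1]),(0,0))) for l in L]);print(o.shape)
cv2.imwrite('pics/h.png',cv2.resize(o,None,fx=.75,fy=.75))"
```

```text
salt 251 243
salt 254 75
spice 251 245
spice 251 320
spice 254 192
sugar 249 245
sugar 249 322
sugar 251 289
(780, 780, 3)
```

View pics/h.png

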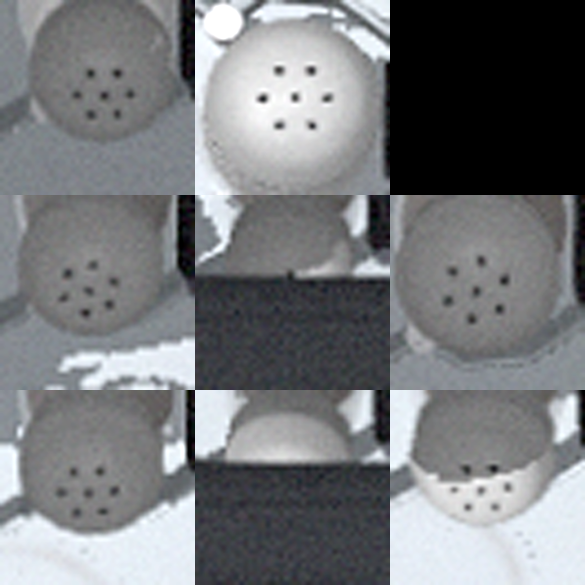

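```bash
python3 - <<'E'
from h import *
import pickle
np.set_printoptions(precision=4,suppress=True)
D=pickle.load(open("cap10.pkl","rb"));c8=pickle.load(open("cap8.pkl","rb"))
s=195/44
M={"salt":[(251,243,104,95),(254,75,100,97)],"spice":[(251,245,88,95),(254,192,86,96)],"sugar":[(249,245,88,103),(251,289,91,101)]}
O=np.array([.5499,.0476,0])
for n,m in M.items():
    cs=[D[n][0],c8]
    uv=[(a+(x+.5)/s-.5,b+(y+.5)/s-.5) for a,b,x,y in m]
    p,e=tri([ray(c,*q,True) for c,q in zip(cs,uv)])
    print(n,p,np.array(e)*1e3,"rail coords",(p-O)@CX*1e3,(p-O)@CY*1e3,"z",p[2]*1e3,[((plane(c,*q,.09,True)-O)@np.column_stack([CX,CY]))*1e3 for c,q in zip(cs,uv)])
E
```

```text
salt [0.5707 0.1463 0.0893] [0.1337 0.1337] rail coords 0.01942810857659308 100.92089183770318 z 89.26299860026536 [array([  0.152 , 101.2762]), array([ -0.1179, 100.8744])]
spice [0.5474 0.049  0.0892] [0.0483 0.0483] rail coords -2.7474611119605297 0.8211136658813295 z 89.21973918762306 [array([-2.7872,  1.2061]), array([-2.6957,  1.0565])]
sugar [ 0.5245 -0.0498  0.0903] [0.1116 0.1116] rail coords -4.737192064847674 -100.5806003801926 z 90.32235185098622 [array([  -4.8545, -100.747 ]), array([  -4.6295, -100.7931])]
```

All three cap tops are at 89–90 mm, i.e. standing on the counter. Their offsets along clip x (0.0, -2.7, -4.7 mm) are collinear, consistent with a true yaw of about -13.2°. For one last check of the salt's lean, I'll move the arm aside and take clear views.

```bash
python3 - <<'E'
from h import *
from workcell import manip, readout, optics, job
import pickle
manip.goto([.38,-.32,.3],ori()); manip.hold(.3)
d={n:optics.capture(n) for n in("scene","top")};pickle.dump(d,open("cap11.pkl","wb"))
a=cv2.resize(d["scene"]["image"][165:260,235:320,::-1],None,fx=4.2,fy=4.2,interpolation=cv2.INTER_CUBIC)
t=cv2.resize(d["top"]["image"][185:230,200:330,::-1],None,fx=5.5,fy=4.4*1.25,interpolation=cv2.INTER_CUBIC)
o=np.zeros((a.shape[0]+0,a.shape[1]+0,3),np.uint8)
cv2.imwrite("pics/s11.png",cv2.convertScaleAbs(a,alpha=1.3));cv2.imwrite("pics/t11.png",cv2.convertScaleAbs(t,alpha=1.4))
print(readout.get_state()["clock"])
E
```

```text
29.775
```

View pics/s11.png

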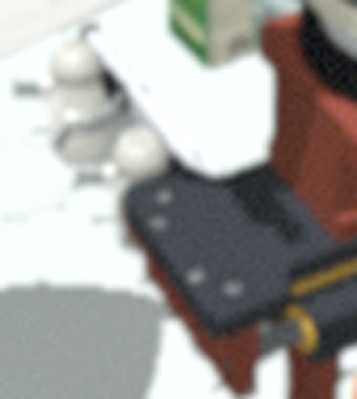

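View pics/t11.png

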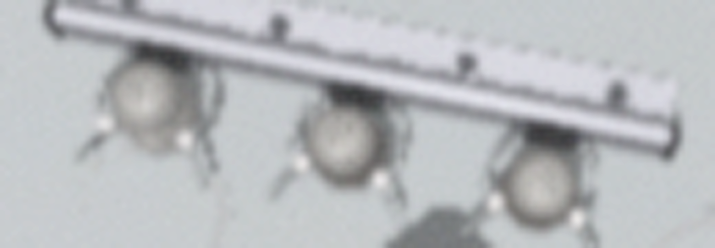

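```bash
python3 - <<'E'
from h import *
import pickle
d=pickle.load(open("cap11.pkl","rb"));D=pickle.load(open("cap10.pkl","rb"))
P={"salt":(.5707,.1461),"spice":(.5474,.0487),"sugar":(.5245,-.0500)}
def draw(c,box,k,fish,alpha=1.0,names=P):
    x0,y0,x1,y1=box; im=cv2.convertScaleAbs(cv2.resize(c["image"][y0:y1,x0:x1,::-1],None,fx=k,fy=k,interpolation=cv2.INTER_CUBIC),alpha=alpha)
    raw=im.copy()
    for n in names:
        for z,r,col in((.03,.022,(0,0,255)),(.07,.017,(0,200,0))):
            pts=[]
            for a in np.linspace(0,2*np.pi,40):
                u,v=proj(c,(P[n][0]+r*np.cos(a),P[n][1]+r*np.sin(a),z),fish);pts.append(((u-x0+.5)*k-.5,(v-y0+.5)*k-.5))
            cv2.polylines(im,[np.int32(np.round(np.array(pts)*16))],True,col,1,cv2.LINE_AA,4)
    return raw,im
r,i=draw(d["top"],(205,188,325,228),6,False)
cv2.imwrite("pics/ovt.png",np.vstack([r,i]))
rows=[]
for n in P:
    r,i=draw(D[n][0],(235,195,315,295),3.1,True,1.5,[n]);rows.append(np.vstack([r[:290],i[:290]]))
cv2.imwrite("pics/ovw.png",np.hstack(rows))
EE=0
E
```

```text
(no output)
```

View pics/ovt.png

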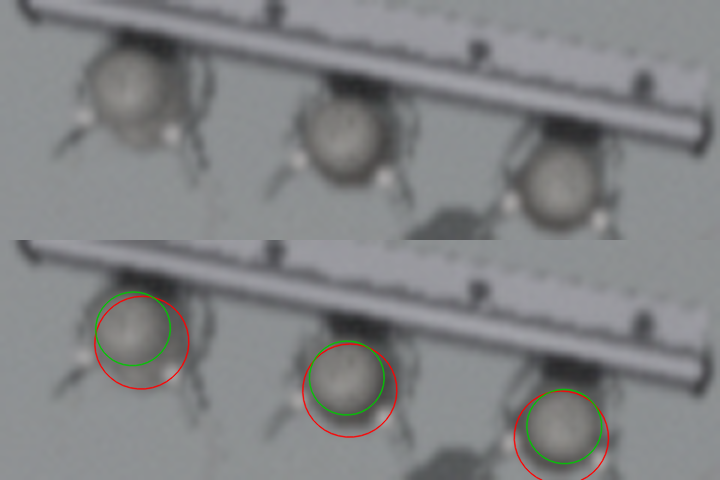

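View pics/ovw.png

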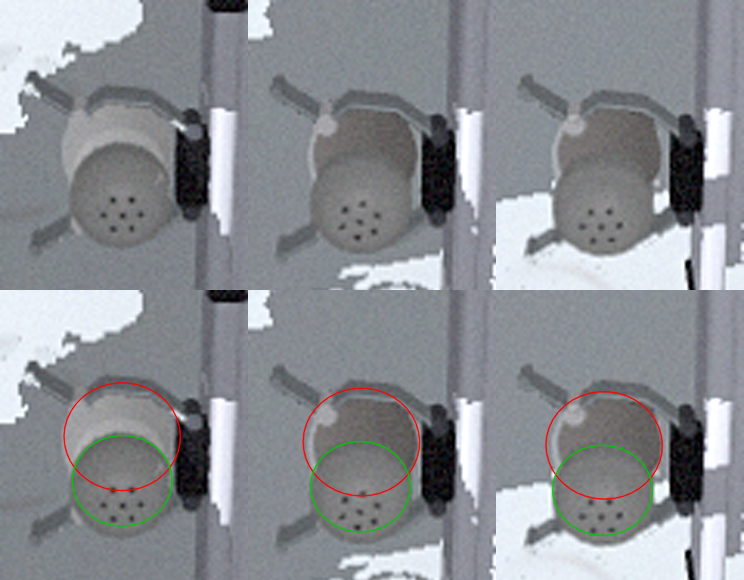

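The overlays drawn from the measured cap points fit all three bodies. Tilts are within about 1–2°, both new shakers are at least as deep as the sugar, and nothing else has moved. Handing in.

```bash
python3 - <<'E'
from workcell import readout, job
s=readout.get_state();print(s["clock"],s["eef_pos"],s["ft_force"]);job.sign_off()
E
```

```text
29.775 [ 0.38025473 -0.31967599  0.29990793] [-0.20331185 -0.5403456   0.98071775]
the job is handed in; nothing more can be done
```

Both loose shakers are back in the rail, and I handed the job in at 29.8 s of the 54 s allowed. The salt is in the left clip and the spice in the middle one. Each was gripped by its cap, carried about 4–12 mm clear of the worktop and pushed sideways in until it snapped against the back stop. The peak force along the push was about 9 N.

**Last checks:**
- **Height:** all three cap tops are 89–90 mm above the worktop, so the shakers stand on the counter.
- **Depth:** both new shakers sit inside the jaws, at least as deep as the sugar.
- **Surroundings:** the sugar and the look-alikes showed no change in the last pictures, nor did the other things on the counter. The arm ended clear of everything.

**What disagreed:**
- **Seat positions:** estimates from the top and wrist cameras differed by 2–3 mm. I used a blend and let the back stop set the depth.
- **Rail angle:** estimates ranged from 11.9° to about 13°.
- **Salt lean:** it was tilted about 4° while gripped. A rough reading of the top view suggested a lean of about 5° once clipped, but the closer wrist views put it at only 1–2°, so I left it.

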